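Fit the dust filter cartridge and clamp it home

ROBOT

A 6-joint arm with a two-finger parallel gripper is mounted at the origin on a cart in front of the work surface, level with it; the furniture and walls round the work are solid. World frame = base frame: x ahead of the robot, y to its left, z up, the work surface at z = 0. Lengths are in mm, angles in rad, forces in N, time in s.
With the tool pointing down it reaches from about 300 to 850 mm from the base axis. Payload 5.4 kg.
Tool frame: the origin (TCP) lies on the centre line of the jaws, within the pads' length; the fingertips stand 19 mm ahead of it and the grasp point (between the pads) is the TCP; z points along the fingers, y is the line along which they close (so a half turn about z gives the same grasp; the last joint's range is limited). The gripper opens to 85 mm and grips with 20 to 120 N. Pads are 22 mm wide; open, the fingers measure 114 mm over their backs; the gripper's body (76 mm by 85 mm) begins 54 mm behind the grasp point. The pads swing forward as they close: fully open they stand 13 mm farther back than shut.
Start: joints at [-1.373, 0.158, 1.597, -0, 1.386, -0.21], TCP at [228.015, -527.84, 250.299] pointing down, gripper open.
Joint ranges: [-2.91, 2.91], [-0.94, 2.29], [0.18, 2.7], [-1.29, 4.43], [0.17, 2.64], [-3, 3]. Speed limits (rad/s): [2.57, 2.57, 3.14, 3.14, 3.14, 3.14].

INTERFACE

Orientations are given as a rotation vector (axis times angle).
In Python, from cell import ctrl gives the robot as it stands.
- The arm moves only by the shell command python3 -m pendant 'ROWS' [FORCE]. ROWS is JSON, a list of rows, each a list of 5 numbers: the shift along the tool's x, y, z as a fraction of full scale, then the turn about the tool's z as a fraction of full scale, then the gripper command: -1 is shut, 1 is fully open, values between are in proportion. A call has exactly 10 rows; each row shifts and turns the commanded pose from where the row before left it, along the tool's axes as they then stand; what a row does not reach is not made up. Full scale, the value 1, is 0.02 m for a shift and 8 degrees for a turn. A row lasts 1/10 s, in which the tool goes at most 50 mm and 8.59 degrees, less where a joint would pass 70% of its speed; a pose out of reach is approached as far as the arm can. A call with a number of a shift or a turn outside -1 to 1 is refused whole. A call with a gripper value outside its range is refused whole. The fingers move at their own pace and stop on an object; FORCE is the grip in N (left out, the last holds). Time passes only in rows, so rows that do not move let the fingers close, or fill a call up. It gives the time, the measured TCP pose, the force, the opening and the grip force at its end, in the units of the state.
- ctrl.read_state(): the state, without advancing time (a new reading comes with each control period).
- ctrl.grab_frame(name): name is "side" or "top" or "wrist"; returns (picture, depth): 480x640x3 uint8, red, green, blue; 480x640 float32, mm along the optical axis (not along the pixel's ray), 0 where there is no reading.
- ctrl.camera_info(name): a dict with "fx", "fy", "cx", "cy" (pixels), "R" (3x3) and "t" (3): a world point X has camera coordinates R X + t. Camera axes: x right, y down, z forward; pixel columns grow to the right and rows downward; lengths in mm; the calibration is good to about 2 mm. A picture is of the moment at which its call begins: read the wrist's pose just before it. camera_info takes no time and is no camera call; for the wrist camera it gives the pose at the moment of the call.
- ctrl.finish_job(): hands the job in; it is judged then, once.
The state is a dict: "time": time; "joint_pos": joint angles; "joint_velocities": joint speeds; "joint_torque": joint torques, N m; "eef_pos": TCP position; "tcp_rot": TCP orientation; "wrist_force": force on the tool from outside, world axes, zero at the start; "wrist_torque": the same for the moment, N m; "gripper_width": opening from 0.0 (shut) to 1.0 (fully open); "grip_force": force on a finger pad.
Only numpy, scipy, OpenCV 4.12 (cv2) and the standard library are available. Lean on these libraries where they do the work, as an engineer would, in place of code of your own. Each camera call takes 0.05 s, during which the arm holds its last target. There are 200 camera calls.

TASK

Put the filter cartridge, spigot down, into the bore of the extractor's filter seat, then swing the hinged clamp bar over and press its handle down until the cartridge is driven fully home and its shoulder bears firmly on the seat. Press until you feel it bottom and no harder, or its cap cracks; then let go of everything, and leave the bottles, the ammonite and the hand lens where they are.

Things in the scene. Friction and masses are not known exactly. Their poses are not given: they have to be found in the camera images.
- cartridge_center (a point): centre of the filter cartridge, a plain pale plastic can with fine upright ribs, standing on its spigot; 87 mm tall: a grey spigot 34 mm in diameter and 25 mm long (end tapered over 4 mm to 29 mm), above it a round body 50 mm in diameter, 62 mm tall, with a flat shoulder under it and a flat top. The point is 43.5 mm above the spigot's end; z runs up the cartridge. About 0.16 kg
- filter_seat: the fixed filter seat: a round aluminium socket 82 mm in diameter, its flat top 40 mm above the table, on a grey foot plate 176 x 104 mm, with a black pipe stub to +y. Origin on the table under the bore axis; x points from the bore to the clamp's hinge, z up. Two grey hinge cheeks, 38 mm wide over both, stand 80 mm from the bore axis, 140 mm high
- bore_mouth (a point): on the bore's axis, level with the seat's top; the bore is 35.6 mm in diameter, upright. A spring-loaded sealing ring in it stops the spigot 17 mm down: a cartridge put in and released stands with its shoulder 8 mm above the seat. The ring pushes up with 3 N there and 8 N when the shoulder is flat on the seat (home), and lifts the cartridge again unless the clamp holds it
- clamp (a joint): angle of the clamp bar, rad: 0 is level over the cartridge; grows as the bar swings up and back (1.57 upright); starts at about 1.9, open. The hinge is stiff by friction: about 6 N across the handle moves the bar, it stays wherever it is left and holds the cartridge down against the ring. Stops at -0.15 and 2.1
- clamp_hinge (a point): centre of the clamp's hinge, 125 mm above the table, 80 mm from the bore axis; the point turns with the bar, its y is the hinge axis. Under the bar, 80 mm from the hinge, is a rubber foot (20 mm dome, gives 1 mm per 12 N) that meets the cartridge's top. Its screw is set up to 4 mm higher or lower each time, so the cartridge bottoms at an angle anywhere from -0.07 to 0.05 rad
- clamp_handle (a point): middle of the cross handle at the bar's end: round, black, 15 mm thick, 104 mm long, along y (parallel to the hinge, 160 mm from it); its middle 26 mm are a 21 mm boss on the 18 x 9 mm bar. Grip it 32 mm to either side. Just before home it needs about 10 N down; then the force rises by 3 N per mm: 13 to 18 N shows the shoulder bears on the seat; above 22 N (40 N at the foot) the cap cracks
- resin_bottle: white bottle with an orange cap, 52 mm in diameter, 125 mm tall, origin at the centre of its underside; to be left alone
- glue_bottle: small brown bottle with a black cap, 36 mm in diameter, 95 mm tall, origin at the centre of its underside; to be left alone
- ammonite: ammonite fossil, 65 x 71 x 15 mm, lying flat, origin at the centre of its underside; to be left alone
- loupe: black hand lens with a short grip, 45 x 56 x 12 mm, lying flat, origin at the centre of its underside; to be left alone

How it is judged:
By the outcome, as a careful person would: the job done as asked, in the order asked, and still so for the second after the job is handed in, with the robot touching nothing.
It also fails if it takes over 72 s, if anything falls off the work surface, if the arm or the gripper's body presses on something with over 40 N, if the wrist force passes 120 N, or if a joint passes its speed limit or range.

## Working session

There is one attempt and no reset: what is moved stays moved. The work goes in short steps, Python scripts to look and compute and a shell command to move; the robot and the scene stay as the last step left them, time stands still between calls to the robot, and variables do not carry over. Pictures are saved under pics/ and viewed, at most 10 in all, crops included, and the job is handed in when it is done.

```bash
ls; mkdir -p pics; cat > h.py <<'E'
import numpy as np, cv2
from cell import ctrl
def grab(n,f=None):
    ci=ctrl.camera_info(n); im,d=ctrl.grab_frame(n)
    if f: cv2.imwrite('pics/'+f,im[:,:,::-1]); np.savez('pics/'+f[:-4]+'.npz',d=d,**{k:np.array(ci[k]) for k in ci})
    return ci,im,d
def px2w(ci,u,v,z):
    p=np.array([(u-float(ci['cx']))/float(ci['fx'])*z,(v-float(ci['cy']))/float(ci['fy'])*z,z]); R=np.array(ci['R'])
    return R.T@(p-np.array(ci['t']))
def cloud(ci,d):
    v,u=np.mgrid[:d.shape[0],:d.shape[1]]
    p=np.stack([(u-float(ci['cx']))/float(ci['fx'])*d,(v-float(ci['cy']))/float(ci['fy'])*d,d],-1)
    return (p-np.array(ci['t']))@np.array(ci['R'])
E
python3 - <<'E'
from h import *
grab('top','top1.png');grab('side','side1.png')
s=ctrl.read_state();print(s['eef_pos'],s['tcp_rot'],s['gripper_width'])
E
```

```text
pics
[ 227.90237742 -527.34145894  249.38718478] [-3.07480010e+00 -6.35710741e-01 -3.87602497e-06] 0.9998487798684804
```

View pics/top1.png

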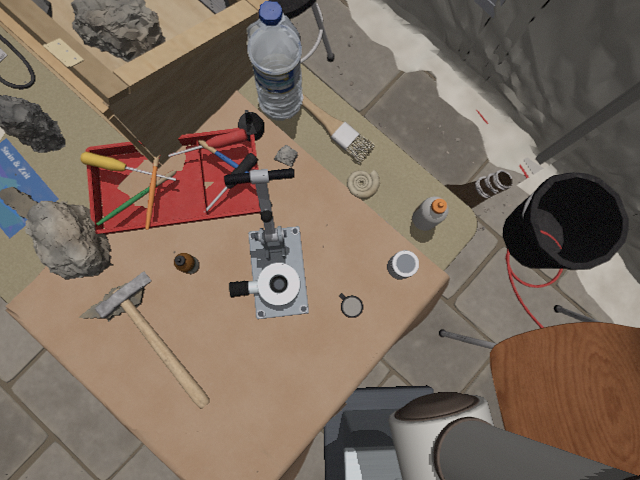

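View pics/side1.png

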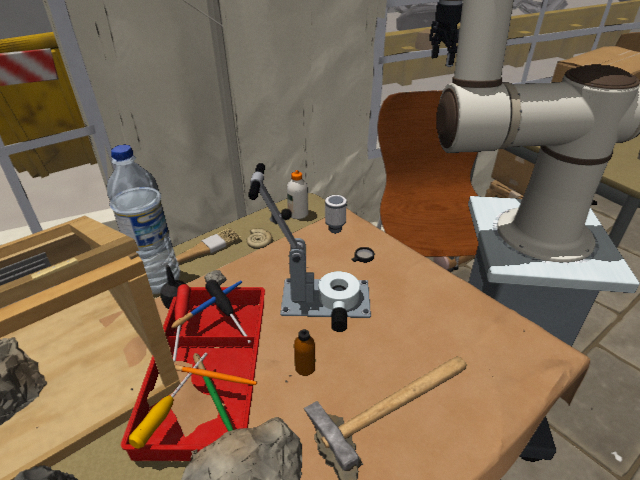

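The top view shows the cartridge at (404,264), bore at (278,285), hinge at about (273,237), handle at (260,177), glue bottle at (185,262), resin bottle at (432,212) and loupe at (350,306). The side view confirms that the clamp is open, leaning away from the bore.

```bash
python3 - <<'E'
import numpy as np,cv2
from h import cloud
D={}
for n in('top1','side1'):
    f=np.load(f'pics/{n}.npz'); D[n]=cloud(f,f['d'])
    c=-f['R'].T@f['t'];print(n,c.round())
    C=D[n]
    if n=='top1':
        for nm,u,v in [('cart',404,264),('bore rim',278,270),('bore rim2',278,300),('bore',278,284),('hinge',273,238),('handL',232,180),('handR',290,174),('boss',260,177),('glue',185,262),('resin',437,206),('loupe',350,306),('amm',362,184),('plateTL',250,230),('BL',257,316),('BR',307,312),('TR',298,228)]: print(nm,C[v,u].round(1))
def circ(P,nm):
    p=P[:,:2]; A=np.c_[2*p,np.ones(len(p))]; 
    s=np.linalg.lstsq(A,(p**2).sum(1),rcond=None)[0]; print(nm,len(p),s[:2].round(1),np.sqrt(s[2]+s[0]**2+s[1]**2).round(1))
for n in D:
    C=D[n].reshape(-1,3); c0=D['top1'][264,404]; b0=D['top1'][270,278]
    near=lambda q,r: np.hypot(*(C[:,:2]-q[:2]).T)<r
    m=near(c0,45)&(C[:,2]>75)&(C[:,2]<100); print(n,'cart top',m.sum(),np.median(C[m],0),(C[m][:,:2].max(0)+C[m][:,:2].min(0))/2)
    m=near(c0,45)&(C[:,2]>32)&(C[:,2]<78); circ(C[m],'cart side')
    m=near(b0,75)&(C[:,2]>37)&(C[:,2]<43); 
    q=C[m][:,:2].astype(np.float32); (x,y),r=cv2.minEnclosingCircle(q); print('seat top',m.sum(),x,y,r,np.median(C[m],0))
    m=near(b0,75)&(C[:,2]>15)&(C[:,2]<35); circ(C[m],'seat side')
    m=near(b0,200)&(C[:,2]>4)&(C[:,2]<15); print('plate rect',cv2.minAreaRect(C[m][:,:2].astype(np.float32)),m.sum())
    m=near(b0,300)&(C[:,2]>200)&(C[:,2]<330);q=C[m][:,:2].astype(np.float32);print('handle',q.min(0) if len(q) else 0,cv2.minAreaRect(q) if len(q) else 0)
E
```

```text
top1 [403. 227. 965.]
cart [495.6  45.3  86.2]
bore rim [494.5 278.9  42.5]
bore rim2 [437.7 279.9  39. ]
bore [469.3 280.5  20.3]
hinge [541.5 281.7 133.4]
handL [604.2 330.5 279. ]
handR [611.5 246.1 279.7]
boss [606.7 289.5 283.1]
glue [509.1 445.   83.5]
resin [595.6 -13.1 120.2]
loupe [423.4 140.4   7.5]
amm [672.6 105.9   0. ]
plateTL [580.8 336.4   1.4]
BL [408.9 323.    7.4]
BR [414.  225.3   8.3]
TR [582.2 239.6   5. ]
side1 [429. 942. 650.]
top1 cart top 600 [496.40009858  43.90689852  87.03576777] [496.61930125  43.41699985]
cart side 114 [497.2  42. ] 25.3
seat top 1126 490.0164794921875 288.5222473144531 64.15888214111328 [468.45044168 279.82144     39.91952367]
seat side 458 [492.8 302.3] 40.0
plate rect ((489.3658447265625, 279.10455322265625), (387.1050720214844, 396.4630126953125), 6.933664798736572) 4419
handle [243.07953  56.0299 ] ((451.5674743652344, 190.9683074951172), (433.1065368652344, 95.79853057861328), 32.11265182495117)
side1 cart top 292 [495.700035    51.92689611  87.98466677] [495.73979829  42.78743934]
cart side 337 [496.5  43.3] 23.7
seat top 874 495.34893798828125 286.3563232421875 68.25127410888672 [471.33003275 286.13995957  40.96436904]
seat side 609 [492.9 297.6] 42.5
plate rect ((490.6337585449219, 278.9259948730469), (390.3625793457031, 394.92974853515625), 5.1754231452941895) 3711
handle [241.6917    56.357677] ((449.9545593261719, 193.02406311035156), (433.362060546875, 93.13321685791016), 31.995187759399414)
```

```bash
python3 -m pendant '[[0,0,0,0.77,1],[0,0,0,0.77,1],[0,0,0,0.77,1],[0.58,-1,0,0,1],[0.58,-1,0,0,1],[0.58,-1,0,0,1],[0.58,-1,0,0,1],[0.58,-1,0,0,1],[0.58,-1,0,0,1],[0.58,-1,0,0,1]]' 40
python3 -m pendant '[[0.58,-1,0,0,1],[0.58,-1,0,0,1],[0.58,-1,0,0,1],[0.58,-1,0,0,1],[0.58,-1,0,0,1],[0.58,-1,0,0,1],[0.58,-1,0,0,1],[0.58,-1,0,0,1],[0.58,-1,0,0,1],[0.58,-1,0,0,1]]'
python3 -m pendant '[[0.58,-1,0,0,1],[0.58,-1,0,0,1],[0.58,-1,0,0,1],[0.58,-1,0,0,1],[0.58,-1,0,0,1],[0.58,-1,0,0,1],[0.58,-1,0,0,1],[0.4,-0.8,0,0,1],[0.2,-0.3,0,0,1],[0,0,0,0,1]]'
cat > g.py <<'E'
from h import *
# how far to target (x,y,z) in tool units; heading error in turn units
import sys
from scipy.spatial.transform import Rotation as Ro
a=[float(x) for x in sys.argv[1:]]
s=ctrl.read_state();R=Ro.from_rotvec(s['tcp_rot']).as_matrix();p=np.array(s['eef_pos'])
print('t',round(s['time'],2),'p',p.round(1),'head',np.degrees(np.arctan2(R[1,0],R[0,0])).round(2),'tilt',R[2].round(3),'F',np.round(s['wrist_force'],1),'w',round(s['gripper_width'],3),'gf',np.round(s['grip_force'],1),'j6',round(s['joint_pos'][5],2))
if a: print('units',(R.T@(np.array(a[:3])-p)/20).round(3))
E
python3 g.py 496.5 43.3 250
python3 - <<'E'
from h import *
ci,im,d=grab('wrist','w1.png')
E
```

```text
time: 1.1
eef_pos: [297.2, -380.3, 249.8]
tcp_rot: [-3.138, -0.134, 0.0]
wrist_force: [-0.5, -0.8, 1.3]
gripper_width: 1.003
grip_force: 0.0
time: 2.1
eef_pos: [395.6, -171.2, 249.9]
tcp_rot: [-3.138, -0.134, 0.001]
wrist_force: [-0.1, 1.1, -0.5]
gripper_width: 0.995
grip_force: 0.0
time: 3.1
eef_pos: [474.6, -2.5, 250.0]
tcp_rot: [-3.139, -0.136, 0.001]
wrist_force: [0.2, -0.7, 0.1]
gripper_width: 0.999
grip_force: 0.0
t 3.1 p [474.6  -2.5 250. ] head 4.96 tilt [-0.001 -0.    -1.   ] F [ 0.2 -0.7  0.1] w 0.999 gf 0.0 j6 1.22
units [ 1.291e+00 -2.186e+00 -2.000e-03]
```

View pics/w1.png

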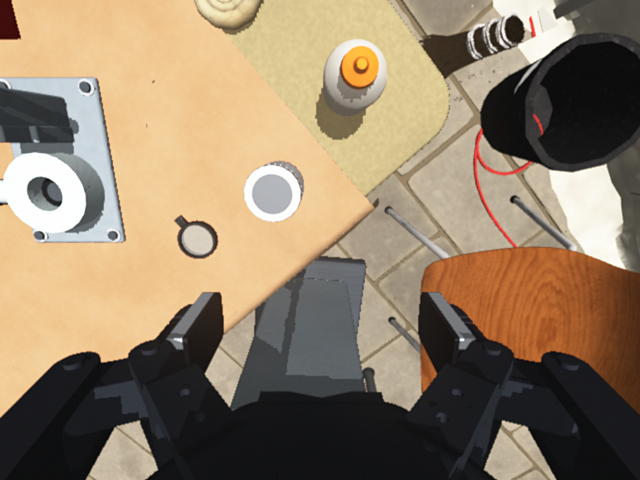

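The wrist view shows the cartridge's top centred at (273,192), the seat's top ring centred at about (45,193) and the bore at (47,192).

```bash
cat >> h.py <<'E'
def ray(ci,u,v,zw):
    R=np.array(ci['R']);c=-R.T@np.array(ci['t'])
    r=R.T@np.array([(u-float(ci['cx']))/float(ci['fx']),(v-float(ci['cy']))/float(ci['fy']),1.])
    return c+r*(zw-c[2])/r[2]
def planefit(ci,d,lo,hi,q,rad):
    # mask of points in a height band near q; circle through outer contour, cast on plane
    C=cloud(ci,d); m=((C[...,2]>lo)&(C[...,2]<hi)&(np.hypot(C[...,0]-q[0],C[...,1]-q[1])<rad)).astype(np.uint8)
    c=max(cv2.findContours(m,cv2.RETR_EXTERNAL,cv2.CHAIN_APPROX_NONE)[0],key=cv2.contourArea)
    e=cv2.fitEllipse(c); return e
E
python3 - <<'E'
from h import *
f=np.load('pics/w1.npz');d=f['d']
print((-f['R'].T@f['t']).round(1))
for n,a in (('cart',(81,92,(496,43),40)),('seat',(36,44,(468,280),60))):
    e=planefit(f,d,*a);z=87 if n=='cart' else 40
    print(n,np.round(e[0],1),np.round(e[1],1),ray(f,*e[0],z).round(1))
print(ray(f,273,192,87).round(1),ray(f,45,193,40).round(1))
t=np.load('pics/top1.npz')
for n,a in (('cart',(81,92,(496,43),40)),('seat',(36,44,(468,280),60))):
    e=planefit(t,t['d'],*a);z=87 if n=='cart' else 40
    print('top',n,np.round(e[0],1),np.round(e[1],1),ray(t,*e[0],z).round(1))
E
```

```text
[545.8   3.2 374.1]
cart [272.3 192.7] [55.6 57.4] [497.1  41.4  87. ]
seat [ 45.6 192.3] [72.2 90.1] [469.5 276.6  40. ]
[497.7  40.8  87. ] [468.7 277.3  40. ]
top cart [405.1 263.4] [26.1 26.7] [496.6  43.3  87. ]
top seat [278.2 283.8] [41.4 42.9] [468.4 279.   40. ]
```

```bash
python3 -m pendant '[[0.44,-0.71,0,0,1],[0.44,-0.71,0,0,1],[0.43,-0.7,0.5,0,1],[0,0,1,0,1],[0,0,1,0,1],[0,0,1,0,1],[0,0,1,0,1],[0,0,0.5,0,1],[0,0,0,0,1],[0,0,0,0,1]]'
python3 g.py 497 42 60
```

```text
time: 4.15
eef_pos: [497.5, 41.1, 151.0]
tcp_rot: [3.139, 0.133, 0.001]
wrist_force: [0.7, 0.5, 0.1]
gripper_width: 1.005
grip_force: 0.0
t 4.15 p [497.5  41.1 151. ] head 4.85 tilt [ 0.001  0.    -1.   ] F [0.7 0.5 0.1] w 1.005 gf 0.0 j6 1.33
units [-0.026 -0.051  4.551]
```

```bash
python3 -m pendant '[[0,-0.05,0.8,0,1],[0,0,1,0,1],[0,0,1,0,1],[0,0,1,0,1],[0,0,0.5,0,1],[0,0,0.2,0,1],[0,0,0,0,-1],[0,0,0,0,-1],[0,0,0,0,-1],[0,0,0,0,-1]]' 40
python3 -m pendant '[[0,0,0,0,-1],[0,0,0,0,-1],[0,0,0,0,-1],[0,0,0,0,-1],[0,0,0,0,-1],[0,0,0,0,-1],[0,0,-0.2,0,-1],[0,0,-0.5,0,-1],[0,0,-0.5,0,-1],[0,0,0,0,-1]]' 40
python3 g.py
```

```text
time: 5.15
eef_pos: [498.1, 42.3, 61.6]
tcp_rot: [3.138, 0.134, 0.004]
wrist_force: [0.5, -0.3, 5.3]
gripper_width: 0.578
grip_force: 41.2
time: 6.15
eef_pos: [498.3, 42.4, 86.2]
tcp_rot: [3.138, 0.134, 0.005]
wrist_force: [-0.2, -0.9, -1.9]
gripper_width: 0.576
grip_force: 41.8
t 6.15 p [498.3  42.4  86.2] head 4.89 tilt [ 0.003  0.001 -1.   ] F [-0.2 -0.9 -1.9] w 0.576 gf 41.8 j6 1.33
```

```bash
python3 -m pendant '[[0,0,-1,0,-1],[0,0,-1,0,-1],[0,-0.8,-1,0,-1],[-0.1,-1,0,0,-1],[-0.1,-1,0,0,-1],[-0.1,-1,0,0,-1],[-0.1,-1,0,0,-1],[-0.1,-1,0,0,-1],[0,-1,0,0,-1],[0,-0.8,0,0,-1]]'
python3 -m pendant '[[0,0,0,0,-1],[0,0,0,0,-1],[0,0,0,0,-1],[0,0,0,0,-1],[0,0,0,0,-1],[0,0,0,0,-1],[0,0,0,0,-1],[0,0,0,0,-1],[0,0,0,0,-1],[0,0,0,0,-1]]'
python3 g.py 468.5 278 150
python3 - <<'E'
from h import *
ci,im,d=grab('wrist','w2.png')
for a in ((36,44,(468,280),60),):
    e=planefit(ci,d,*a); print(np.round(e[0],1),np.round(e[1],1),ray(ci,*e[0],40).round(1))
E
```

```text
time: 7.15
eef_pos: [473.6, 194.2, 144.2]
tcp_rot: [-3.139, -0.135, 0.0]
wrist_force: [0.0, 0.2, -2.3]
gripper_width: 0.575
grip_force: 42.2
time: 8.15
eef_pos: [474.1, 193.2, 144.3]
tcp_rot: [-3.139, -0.134, -0.0]
wrist_force: [-0.6, 0.1, -2.2]
gripper_width: 0.578
grip_force: 42.3
t 8.15 p [474.1 193.2 144.3] head 4.89 tilt [ 0. -0. -1.] F [-0.6  0.1 -2.2] w 0.578 gf 42.3 j6 1.64
units [ 0.082 -4.251 -0.284]
[203. 237.] [104.7 115.4] [470.4 277.4  40. ]
```

View pics/w2.png

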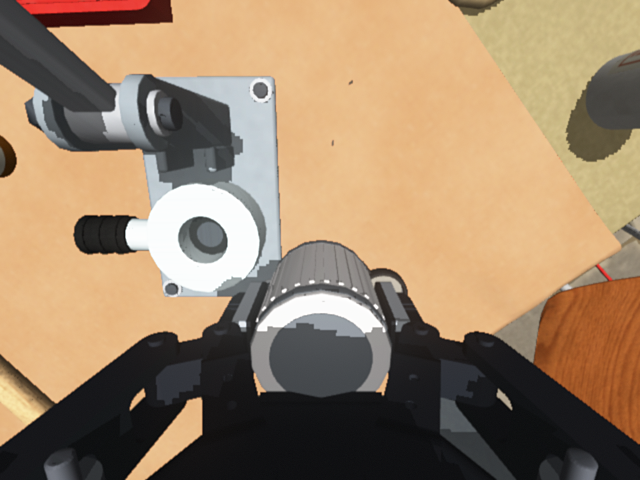

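The picture shows the bore at (203,237) and the cartridge held upright between the pads, its top centred near (320,350) with its lower edge hidden by the gripper.

```bash
python3 - <<'E'
from h import *
f=np.load('pics/w2.npz');C=cloud(f,f['d'])
im=cv2.imread('pics/w2.png')
reg=C[285:395,250:392].reshape(-1,3); print('top z',np.percentile(reg[:,2],[50,80,90]).round(1))
m=(abs(C[...,2]-np.median(C[330:370,290:350,2]))<4); 
# far rim arc: first row in each column belonging to top, cast on plane
zt=float(np.median(C[330:370,290:350,2]));pts=[]
for u in range(262,380):
    v=np.where(m[270:400,u])[0]
    if len(v): pts.append(ray(f,u,270+v[0],zt)[:2])
p=np.array(pts)
from scipy.optimize import least_squares
for r in (25,):
    s=least_squares(lambda c:np.hypot(*(p-c).T)-r,[474,193],loss='soft_l1');print(zt,s.x.round(1),np.std(s.fun).round(2))
# side-face ribs: cylinder
P=C[245:290,285:360].reshape(-1,3);P=P[(P[:,2]>105)&(P[:,2]<160)]
s=least_squares(lambda c:np.hypot(*(P[:,:2]-c).T)-25,[474,193],loss='soft_l1');print('side',len(P),s.x.round(1),np.std(s.fun).round(2))
Q=C[190:285,150:265].reshape(-1,3);Q=Q[abs(Q[:,2]-40)<4]
# bore inner contour
gm=((abs(C[...,2]-40)<4)).astype(np.uint8)[200:275,165:245]
h=cv2.findContours(1-gm,cv2.RETR_LIST,cv2.CHAIN_APPROX_NONE)[0]
for c in h:
    if 500<cv2.contourArea(c)<4000: e=cv2.fitEllipse(c);q=np.array(e[0])+[165,200];print('bore',q.round(1),np.round(e[1],1),ray(f,*q,40).round(1))
E
```

```text
top z [170.2 170.9 171.2]
170.63950777630282 [474.  192.7] 0.29
side 2771 [472.2 192.5] 0.4
bore [203.7 238.7] [42.4 48.7] [469.2 276.9  40. ]
```

```bash
python3 -m pendant '[[0.04,-1,0,0,-1],[0.04,-1,0,0,-1],[0.04,-1,0,0,-1],[0.05,-0.8,0,0,-1],[0,-0.43,0,0,-1],[0,0,0.5,0,-1],[0,0,0.5,0,-1],[0,0,0.5,0,-1],[0,0,0.25,0,-1],[0,0,0,0,-1]]'
python3 g.py 470.3 277.8 106
```

```text
time: 9.2
eef_pos: [469.4, 276.9, 107.8]
tcp_rot: [3.138, 0.133, -0.004]
wrist_force: [0.6, -0.2, -1.8]
gripper_width: 0.573
grip_force: 42.5
t 9.2 p [469.4 276.9 107.8] head 4.84 tilt [-0.003  0.001 -1.   ] F [ 0.6 -0.2 -1.8] w 0.573 gf 42.5 j6 1.8
units [ 0.046 -0.039  0.088]
```

```bash
python3 -m pendant '[[0.05,-0.04,0.1,0,-1],[0,0,0.1,0,-1],[0,0,0.1,0,-1],[0,0,0.1,0,-1],[0,0,0.1,0,-1],[0,0,0,0,-1],[0,0,0,0,-1],[0,0,0,0,-1],[0,0,0,0,-1],[0,0,0,0,-1]]'
```

```text
time: 10.2
eef_pos: [471.3, 278.6, 99.4]
tcp_rot: [-3.139, -0.134, -0.0]
wrist_force: [0.1, -0.5, -2.3]
gripper_width: 0.575
grip_force: 42.5
```

```bash
python3 -m pendant '[[-0.03,0.02,0.1,0,-1],[0,0,0.1,0,-1],[0,0,0.1,0,-1],[0,0,0,0,-1],[0,0,0,0,-1],[0,0,0,0,-1],[0,0,0,0,-1],[0,0,0,0,-1],[0,0,0,0,-1],[0,0,0,0,-1]]';python3 g.py
```

```text
time: 11.2
eef_pos: [470.7, 278.2, 93.3]
tcp_rot: [-3.139, -0.134, -0.0]
wrist_force: [0.3, 0.2, -1.5]
gripper_width: 0.577
grip_force: 42.5
t 11.2 p [470.7 278.2  93.3] head 4.88 tilt [ 0. -0. -1.] F [ 0.3  0.2 -1.5] w 0.577 gf 42.5 j6 1.8
```

```bash
python3 -m pendant '[[0,0,0.1,0,-1],[0,0,0.1,0,-1],[0,0,0.1,0,-1],[0,0,0.05,0,-1],[0,0,0,0,-1],[0,0,0,0,-1],[0,0,0,0,-1],[0,0,0,0,-1],[0,0,0,0,-1],[0,0,0,0,-1]]';python3 g.py
```

```text
time: 12.2
eef_pos: [470.7, 278.2, 86.3]
tcp_rot: [-3.139, -0.134, -0.0]
wrist_force: [-0.3, -0.3, -3.2]
gripper_width: 0.574
grip_force: 42.5
t 12.2 p [470.7 278.2  86.3] head 4.89 tilt [ 0. -0. -1.] F [-0.3 -0.3 -3.2] w 0.574 gf 42.5 j6 1.8
```

```bash
python3 -m pendant '[[0,0,0.05,0,-1],[0,0,0,0,-1],[0,0,0,0,-0.3],[0,0,0,0,0.5],[0,0,0,0,1],[0,0,0,0,1],[0,0,0,0,1],[0,0,0,0,1],[0,0,-0.5,0,1],[0,0,-1,0,1]]';python3 -m pendant '[[0,0,-1,0,1],[0,0,-1,0,1],[0,0,-1,0,1],[0,0,-1,0,1],[0,0,-1,-1,1],[0,0,-1,-1,1],[0,0,-1,-1,1],[0,0,-1,-1,1],[0,0,-1,-1,1],[0,0,-1,-1,1]]'
python3 -m pendant '[[0,0,-1,-1,1],[0,0,0,-1,1],[0,0,0,-1,1],[0,0,0,-1,1],[0,0,0,-1,1],[0,0,0,-0.25,1],[0,0,0,0,1],[0,0,0,0,1],[0,0,0,0,1],[0,0,0,0,1]]'
python3 g.py 610 258 325
python3 - <<'E'
from h import *
ci,im,d=grab('wrist','w3.png')
ci,im,d=grab('top','top2.png')
C=cloud(ci,d);m=(C[...,2]>55)&(C[...,2]<110)&(np.hypot(C[...,0]-470,C[...,1]-278)<40);print(m.sum(),np.median(C[m],0).round(1))
E
```

```text
time: 13.2
eef_pos: [469.4, 277.7, 114.6]
tcp_rot: [3.138, 0.134, -0.005]
wrist_force: [1.0, 0.9, 1.3]
gripper_width: 1.0
grip_force: 0.0
time: 14.2
eef_pos: [470.5, 278.1, 317.0]
tcp_rot: [2.809, 1.407, 0.001]
wrist_force: [0.9, -0.6, 0.4]
gripper_width: 1.0
grip_force: 0.0
time: 15.2
eef_pos: [470.6, 278.1, 335.4]
tcp_rot: [2.125, 2.314, 0.0]
wrist_force: [-0.6, 0.5, -0.2]
gripper_width: 0.999
grip_force: 0.0
t 15.2 p [470.6 278.1 335.4] head 94.86 tilt [ 0.  0. -1.] F [-0.6  0.5 -0.2] w 0.999 gf 0.0 j6 0.23
units [-1.594  6.858  0.522]
120 [459.5 261.6 108.4]
```

View pics/w3.png

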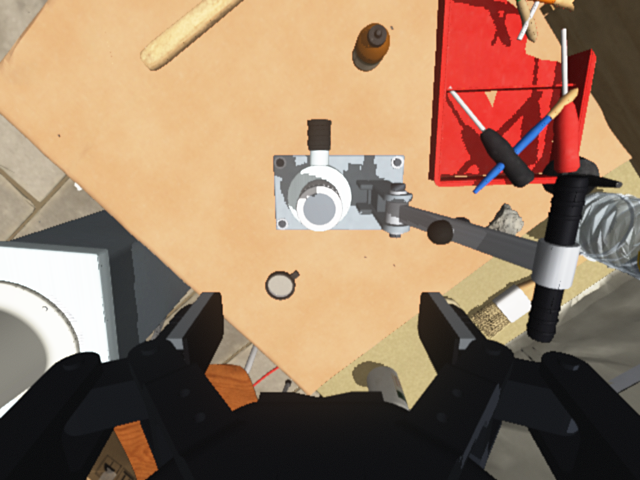

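The picture shows the cartridge standing in the seat at (321,205), the plate square to the image, and the handle running from (573,180) to (541,340) with its white boss at (556,260).

```bash
python3 - <<'E'
from h import *
f=np.load('pics/w3.npz');C=cloud(f,f['d'])
for u,v in((572,190),(556,262),(543,320),(397,208),(566,220),(548,300),(321,208)):
    P=C[v-3:v+4,u-3:u+4].reshape(-1,3);print((u,v),np.median(P,0).round(1))
M=C[150:360,510:620].reshape(-1,3);M=M[(M[:,2]>255)&(M[:,2]<310)];c=M.mean(0);print('handle',len(M),c.round(1),np.linalg.svd(M-c,full_matrices=False)[2][0].round(3),M.min(0).round(1),M.max(0).round(1))
E
```

```text
(572, 190) [602.9 334.3 279.3]
(556, 262) [604.6 293.1 281.2]
(543, 320) [609.4 254.6 279. ]
(397, 208) [545.  290.5 136.5]
(566, 220) [604.8 317.7 279.4]
(548, 300) [608.6 268.  278.9]
(321, 208) [470.6 279.  111.2]
handle 6197 [605.9 294.3 276.5] [ 0.081 -0.997 -0.002] [595.8 238.5 255. ] [620.6 342.4 284.7]
```

```bash
python3 -m pendant '[[-0.2,1,0,0,1],[-0.2,1,0,0,1],[-0.2,1,0,0,1],[-0.2,1,0,0,1],[-0.2,1,0,0,1],[-0.2,0.9,0,0,1],[-0.2,0.6,0,0,1],[-0.14,0.32,0,0,1],[0,0,0.5,0,1],[0,0,0.5,0,1]]'
python3 -m pendant '[[0,0,0.5,0,1],[0,0,0.5,0,1],[0,0,0.5,0,1],[0,0,0.3,0,1],[0,0,0,0,1],[0,0,0,0,1],[0,0,0,0,1],[0,0,0,0,1],[0,0,0,0,1],[0,0,0,0,1]]'
python3 g.py 609.2 259 275
```

```text
time: 16.3
eef_pos: [608.8, 259.2, 314.6]
tcp_rot: [-2.124, -2.314, 0.0]
wrist_force: [-0.2, -0.3, -0.4]
gripper_width: 0.999
grip_force: 0.0
time: 17.3
eef_pos: [609.3, 259.1, 279.5]
tcp_rot: [2.125, 2.314, 0.001]
wrist_force: [-0.2, -0.0, 0.7]
gripper_width: 1.003
grip_force: 0.0
t 17.3 p [609.3 259.1 279.5] head 94.89 tilt [ 0.  0. -1.] F [-0.2 -0.   0.7] w 1.003 gf 0.0 j6 0.13
units [-0.004 -0.005  0.226]
```

```bash
python3 -m pendant '[[0,0,0.2,0,1],[0,0,0,0,-1],[0,0,0,0,-1],[0,0,0,0,-1],[0,0,0,0,-1],[0,0,0,0,-1],[0,0,0,0,-1],[0,0,0,0,-1],[0,0,0,0,-1],[0,0,0,0,-1]]' 30
python3 g.py
python3 - <<'E'
from h import *
h=np.array([548.5,285]);ax=np.array([.9964,.085]);s=ctrl.read_state();p=np.array(s['eef_pos'])
r=(p[:2]-h)@ax;print('along',r,'dz',p[2]-125,np.hypot(r,p[2]-125),'ang',np.arctan2(p[2]-125,-r))
L=160;a0=1.93;dz=p[2]-125-L*np.sin(a0)
for a in np.arange(1.93,-0.01,-0.1): print(round(a,2),'along',round(-L*np.cos(a)-r,1),'dz',round(L*np.sin(a)+125+dz-p[2],1))
E
```

```text
time: 18.3
eef_pos: [611.1, 259.2, 276.8]
tcp_rot: [2.123, 2.311, 0.008]
wrist_force: [5.5, 1.6, 0.8]
gripper_width: 0.163
grip_force: 29.8
t 18.3 p [611.1 259.2 276.8] head 94.87 tilt [ 0.001  0.006 -1.   ] F [5.5 1.6 0.8] w 0.163 gf 29.8 j6 0.13
along 60.226174217067246 dz 151.7865953300494 163.29838511973324 ang 1.9485254079647598
1.93 along -4.0 dz 0.0
1.83 along -19.2 dz 4.9
1.73 along -34.9 dz 8.2
1.63 along -50.8 dz 9.9
1.53 along -66.8 dz 10.1
1.43 along -82.7 dz 8.6
1.33 along -98.4 dz 5.6
1.23 along -113.7 dz 1.0
1.13 along -128.5 dz -5.1
1.03 along -142.6 dz -12.6
0.93 along -155.9 dz -21.5
0.83 along -168.2 dz -31.7
0.73 along -179.5 dz -43.1
0.63 along -189.5 dz -55.5
0.53 along -198.3 dz -68.9
0.43 along -205.7 dz -83.1
0.33 along -211.6 dz -97.9
0.23 along -216.0 dz -113.3
0.13 along -218.9 dz -129.0
0.03 along -220.2 dz -145.0
```

```bash
python3 -m pendant '[[0,-0.45,-0.17,0,-1],[0,-0.46,-0.14,0,-1],[0,-0.47,-0.11,0,-1],[0,-0.47,-0.08,0,-1],[0,-0.48,-0.05,0,-1],[0,-0.48,-0.03,0,-1],[0,-0.48,0,0,-1],[0,-0.48,0.03,0,-1],[0,-0.48,0.06,0,-1],[0,-0.47,0.09,0,-1]]'
cat > a.py <<'E'
from h import *
h=np.array([548.5,285]);ax=np.array([.9964,.085]);s=ctrl.read_state();p=np.array(s['eef_pos'])
r=(p[:2]-h)@ax;z=p[2]-128;print('along',r.round(1),'z',z.round(1),'R',np.hypot(r,z).round(1),'lat',((p[:2]-h)@[-.085,.9964]).round(1),'ang',np.arctan2(z,-r).round(3),'F',np.round(s['wrist_force'],1),'t',s['time'])
E
python3 a.py
```

```text
time: 19.3
eef_pos: [518.6, 251.2, 287.7]
tcp_rot: [2.12, 2.308, 0.016]
wrist_force: [7.4, 0.1, 6.7]
gripper_width: 0.165
grip_force: 30.3
along -32.7 z 159.7 R 163.0 lat -31.1 ang 1.369 F [7.4 0.1 6.7] t 19.3
```

```bash
python3 -m pendant '[[0,-0.47,0.12,0,-1],[0,-0.46,0.14,0,-1],[0,-0.45,0.17,0,-1],[0,-0.44,0.2,0,-1],[0,-0.42,0.22,0,-1],[0,-0.41,0.25,0,-1],[0,-0.39,0.27,0,-1],[0,-0.38,0.3,0,-1],[0,-0.36,0.32,0,-1],[0,-0.34,0.34,0,-1]]';python3 a.py
```

```text
time: 20.3
eef_pos: [436.0, 244.1, 239.4]
tcp_rot: [2.121, 2.309, 0.012]
wrist_force: [6.4, -1.4, 5.3]
gripper_width: 0.158
grip_force: 32.1
along -115.6 z 111.4 R 160.5 lat -31.2 ang 0.767 F [ 6.4 -1.4  5.3] t 20.3
```

```bash
python3 -m pendant '[[0,-0.32,0.36,0,-1],[0,-0.3,0.38,0,-1],[0,-0.27,0.39,0,-1],[0,-0.25,0.41,0,-1],[0,-0.22,0.42,0,-1],[0,-0.2,0.44,0,-1],[0,-0.17,0.45,0,-1],[0,-0.12,0.4,0,-1],[0,0,0,0,-1],[0,0,0,0,-1]]';python3 a.py
```

```text
time: 21.3
eef_pos: [398.4, 240.9, 172.7]
tcp_rot: [2.122, 2.311, 0.007]
wrist_force: [5.7, -0.4, -3.1]
gripper_width: 0.162
grip_force: 33.2
along -153.3 z 44.7 R 159.7 lat -31.2 ang 0.284 F [ 5.7 -0.4 -3.1] t 21.3
```

```bash
python3 -m pendant '[[0,0,0,0,0],[0,0,0,0,0],[0,0,0,0,0],[0,0,0,0,0],[0,0,-0.5,0,0],[0,0,-1,0,0],[0,0,-0.7,0,0],[0,-0.25,0,0,-1],[0,0,0,0,-1],[0,0,0,0,-1]]' 30;python3 -m pendant '[[0,0,0,0,-1],[0,0,0,0,-1],[0,0,0,0,-1],[0,0,0,0,-1],[0,0,0.2,0,-1],[0,0,0.2,0,-1],[0,0,0.2,0,-1],[0,0,0,0,-1],[0,0,0,0,-1],[0,0,0,0,-1]]' 30;python3 a.py
python3 - <<'E'
from h import *
grab('wrist','w4.png');grab('side','side2.png')
im=cv2.imread('pics/side2.png');cv2.imwrite('pics/s2c.png',cv2.resize(im[130:350,200:440],None,fx=2.5,fy=2.5))
E
```

```text
time: 22.3
eef_pos: [390.5, 240.3, 214.9]
tcp_rot: [-2.124, -2.314, 0.002]
wrist_force: [-0.2, -0.4, -0.1]
gripper_width: 0.01
grip_force: 0.0
time: 23.3
eef_pos: [391.3, 240.5, 203.8]
tcp_rot: [2.125, 2.314, 0.0]
wrist_force: [0.1, -0.0, -0.1]
gripper_width: 0.002
grip_force: 0.0
along -160.5 z 75.8 R 177.5 lat -31.0 ang 0.441 F [ 0.1 -0.  -0.1] t 23.3
```

View pics/s2c.png

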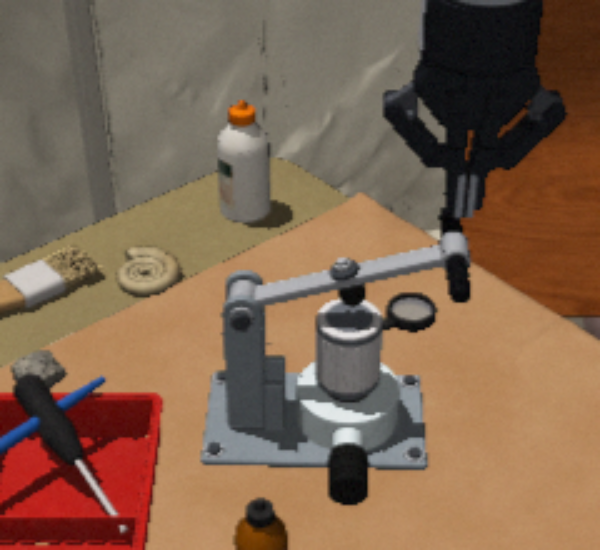

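The crop shows the bar about 0.28 rad above level, the rubber foot just above the seated cartridge's cap, and the shut fingertips right over the handle's far half.

```bash
python3 -m pendant '[[0,0.2,0.1,0,-1],[0,0,0.1,0,-1],[0,0,0.1,0,-1],[0,0,0.1,0,-1],[0,0,0.1,0,-1],[0,0,0.1,0,-1],[0,0,0.1,0,-1],[0,0,0,0,-1],[0,0,0,0,-1],[0,0,0,0,-1]]' 30;python3 a.py
```

```text
time: 24.4
eef_pos: [394.9, 240.9, 189.8]
tcp_rot: [-2.124, -2.314, 0.001]
wrist_force: [-3.4, -0.2, 4.7]
gripper_width: -0.001
grip_force: 2.0
along -156.8 z 61.8 R 168.5 lat -30.9 ang 0.375 F [-3.4 -0.2  4.7] t 24.4
```

```bash
python3 -m pendant '[[0,-0.02,0.1,0,-1],[0,-0.02,0.1,0,-1],[0,-0.02,0.1,0,-1],[0,0,0.1,0,-1],[0,0,0.1,0,-1],[0,0,0.1,0,-1],[0,0,0.1,0,-1],[0,0,0,0,-1],[0,0,0,0,-1],[0,0,0,0,-1]]' 30;python3 a.py
```

```text
time: 25.4
eef_pos: [394.1, 240.7, 175.6]
tcp_rot: [2.125, 2.314, 0.0]
wrist_force: [-0.8, 0.2, 1.4]
gripper_width: 0.0
grip_force: 0.8
along -157.6 z 47.6 R 164.7 lat -31.0 ang 0.293 F [-0.8  0.2  1.4] t 25.4
```

```bash
python3 -m pendant '[[0,-0.02,0.1,0,-1],[0,-0.02,0.1,0,-1],[0,0,0.1,0,-1],[0,0,0.1,0,-1],[0,0,0,0,-1],[0,0,0,0,-1],[0,0,0,0,-1],[0,0,0,0,-1],[0,0,0,0,-1],[0,0,0,0,-1]]' 30;python3 a.py
```

```text
time: 26.4
eef_pos: [393.1, 240.6, 167.7]
tcp_rot: [-2.125, -2.314, 0.0]
wrist_force: [-4.4, -0.0, 4.4]
gripper_width: -0.001
grip_force: 2.2
along -158.6 z 39.7 R 163.5 lat -31.0 ang 0.245 F [-4.4 -0.   4.4] t 26.4
```

```bash
for i in 1; do python3 -m pendant '[[0,-0.02,0.1,0,-1],[0,0,0.1,0,-1],[0,0,0,0,-1],[0,0,0,0,-1],[0,0,0,0,-1],[0,0,0,0,-1],[0,0,0,0,-1],[0,0,0,0,-1],[0,0,0,0,-1],[0,0,0,0,-1]]' 30; done;python3 a.py
```

```text
time: 27.4
eef_pos: [392.8, 240.6, 163.8]
tcp_rot: [2.125, 2.314, 0.0]
wrist_force: [-1.6, -0.6, 3.5]
gripper_width: -0.001
grip_force: 2.5
along -158.9 z 35.8 R 162.8 lat -31.0 ang 0.221 F [-1.6 -0.6  3.5] t 27.4
```

```bash
python3 -m pendant '[[0,0,0.05,0,-1],[0,0,0.05,0,-1],[0,0,0,0,-1],[0,0,0,0,-1],[0,0,0,0,-1],[0,0,0,0,-1],[0,0,0,0,-1],[0,0,0,0,-1],[0,0,0,0,-1],[0,0,0,0,-1]]' 30;python3 a.py
```

```text
time: 28.4
eef_pos: [392.7, 240.6, 161.9]
tcp_rot: [-2.125, -2.314, 0.0]
wrist_force: [-4.4, -1.0, 6.7]
gripper_width: 0.003
grip_force: 3.4
along -159.0 z 33.9 R 162.6 lat -31.0 ang 0.21 F [-4.4 -1.   6.7] t 28.4
```

```bash
python3 -m pendant '[[0,0,0.05,0,-1],[0,0,0.05,0,-1],[0,0,0,0,-1],[0,0,0,0,-1],[0,0,0,0,-1],[0,0,0,0,-1],[0,0,0,0,-1],[0,0,0,0,-1],[0,0,0,0,-1],[0,0,0,0,-1]]' 30;python3 a.py
```

```text
time: 29.4
eef_pos: [392.5, 240.6, 159.9]
tcp_rot: [-2.124, -2.314, 0.001]
wrist_force: [-5.0, -0.3, 7.6]
gripper_width: -0.001
grip_force: 3.8
along -159.2 z 31.9 R 162.4 lat -31.0 ang 0.198 F [-5.  -0.3  7.6] t 29.4
```

```bash
python3 -m pendant '[[0,0,0.05,0,-1],[0,0,0.03,0,-1],[0,0,0,0,-1],[0,0,0,0,-1],[0,0,0,0,-1],[0,0,0,0,-1],[0,0,0,0,-1],[0,0,0,0,-1],[0,0,0,0,-1],[0,0,0,0,-1]]' 30;python3 a.py
```

```text
time: 30.4
eef_pos: [392.4, 240.6, 158.4]
tcp_rot: [-2.124, -2.314, 0.002]
wrist_force: [-6.1, -1.0, 9.4]
gripper_width: 0.0
grip_force: 4.3
along -159.3 z 30.4 R 162.2 lat -31.0 ang 0.189 F [-6.1 -1.   9.4] t 30.4
```

```bash
python3 -m pendant '[[0,0,-0.4,0,-1],[0,0.2,0,0,-1],[0,0,0,0,-1],[0,0,0.15,0,-1],[0,0,0.1,0,-1],[0,0,0.05,0,-1],[0,0,0,0,-1],[0,0,0,0,-1],[0,0,0,0,-1],[0,0,0,0,-1]]' 30;python3 a.py
```

```text
time: 31.4
eef_pos: [396.8, 241.0, 160.2]
tcp_rot: [2.125, 2.314, 0.0]
wrist_force: [0.4, -0.2, -0.6]
gripper_width: -0.002
grip_force: 0.0
along -154.9 z 32.2 R 158.2 lat -31.0 ang 0.205 F [ 0.4 -0.2 -0.6] t 31.4
```

```bash
python3 -m pendant '[[0,0,0.05,0,-1],[0,0,0.05,0,-1],[0,0,0,0,-1],[0,0,0,0,-1],[0,0,0,0,-1],[0,0,0,0,-1],[0,0,0,0,-1],[0,0,0,0,-1],[0,0,0,0,-1],[0,0,0,0,-1]]' 30;python3 a.py
```

```text
time: 32.4
eef_pos: [396.9, 241.0, 158.5]
tcp_rot: [2.125, 2.314, 0.0]
wrist_force: [-1.7, -0.8, 6.1]
gripper_width: 0.002
grip_force: 2.7
along -154.8 z 30.5 R 157.8 lat -31.0 ang 0.194 F [-1.7 -0.8  6.1] t 32.4
```

```bash
python3 -m pendant '[[0,0,0.05,0,-1],[0,0,0.02,0,-1],[0,0,0,0,-1],[0,0,0,0,-1],[0,0,0,0,-1],[0,0,0,0,-1],[0,0,0,0,-1],[0,0,0,0,-1],[0,0,0,0,-1],[0,0,0,0,-1]]' 30;python3 a.py
```

```text
time: 33.4
eef_pos: [396.9, 241.0, 157.6]
tcp_rot: [2.125, 2.314, 0.0]
wrist_force: [-4.0, -0.2, 8.9]
gripper_width: 0.002
grip_force: 4.5
along -154.8 z 29.6 R 157.6 lat -31.0 ang 0.189 F [-4.  -0.2  8.9] t 33.4
```

```bash
python3 -m pendant '[[0,0,0.05,0,-1],[0,0,0.03,0,-1],[0,0,0,0,-1],[0,0,0,0,-1],[0,0,0,0,-1],[0,0,0,0,-1],[0,0,0,0,-1],[0,0,0,0,-1],[0,0,0,0,-1],[0,0,0,0,-1]]' 30;python3 a.py
```

```text
time: 34.4
eef_pos: [396.8, 241.0, 156.0]
tcp_rot: [-2.125, -2.314, 0.0]
wrist_force: [-3.8, -1.1, 9.7]
gripper_width: 0.002
grip_force: 4.9
along -154.9 z 28.0 R 157.4 lat -31.0 ang 0.179 F [-3.8 -1.1  9.7] t 34.4
```

```bash
python3 -m pendant '[[0,0,0.05,0,-1],[0,0,0.02,0,-1],[0,0,0,0,-1],[0,0,0,0,-1],[0,0,0,0,-1],[0,0,0,0,-1],[0,0,0,0,-1],[0,0,0,0,-1],[0,0,0,0,-1],[0,0,0,0,-1]]' 30;python3 a.py
```

```text
time: 35.4
eef_pos: [396.7, 241.0, 154.8]
tcp_rot: [-2.124, -2.314, 0.0]
wrist_force: [-4.6, -2.0, 11.3]
gripper_width: 0.0
grip_force: 5.5
along -154.9 z 26.8 R 157.2 lat -31.0 ang 0.171 F [-4.6 -2.  11.3] t 35.4
```

```bash
python3 -m pendant '[[0,0,0.05,0,-1],[0,0,0,0,-1],[0,0,0,0,-1],[0,0,0,0,-1],[0,0,0,0,-1],[0,0,0,0,-1],[0,0,0,0,-1],[0,0,0,0,-1],[0,0,0,0,-1],[0,0,0,0,-1]]' 30;python3 a.py
```

```text
time: 36.4
eef_pos: [396.7, 241.0, 153.9]
tcp_rot: [-2.124, -2.314, 0.001]
wrist_force: [-5.6, -2.4, 11.9]
gripper_width: 0.001
grip_force: 6.2
along -155.0 z 25.9 R 157.1 lat -30.9 ang 0.166 F [-5.6 -2.4 11.9] t 36.4
```

```bash
python3 -m pendant '[[0,0,0.05,0,-1],[0,0,0,0,-1],[0,0,0,0,-1],[0,0,0,0,-1],[0,0,0,0,-1],[0,0,0,0,-1],[0,0,0,0,-1],[0,0,0,0,-1],[0,0,0,0,-1],[0,0,0,0,-1]]' 30;python3 a.py
```

```text
time: 37.4
eef_pos: [396.7, 241.0, 153.1]
tcp_rot: [-2.124, -2.314, 0.001]
wrist_force: [-6.7, -1.5, 14.4]
gripper_width: -0.002
grip_force: 7.2
along -155.0 z 25.1 R 157.0 lat -30.9 ang 0.161 F [-6.7 -1.5 14.4] t 37.4
```

```bash
python3 - <<'E'
from h import *
grab('side','side3.png')
im=cv2.imread('pics/side3.png');cv2.imwrite('pics/s3c.png',cv2.resize(im[220:330,260:400],None,fx=5.5,fy=5.4,interpolation=cv2.INTER_CUBIC))
E
```

```text
(no output)
```

View pics/s3c.png

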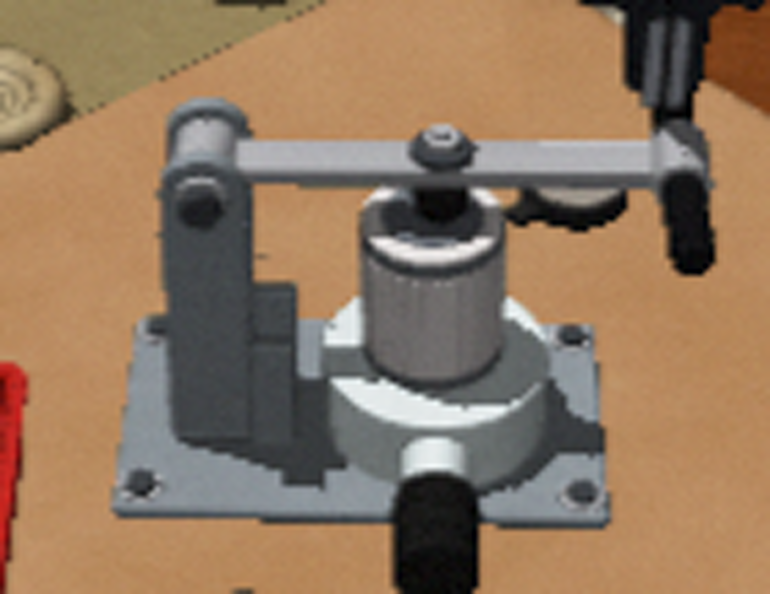

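The crop shows the bar about level with the foot on the cap and the cartridge body low on the seat, its lower edge at about (432,383). I'll check how far it has dropped since the last side view.

```bash
python3 - <<'E'
from h import *
a=np.load('pics/side2.npz');b=np.load('pics/side3.npz')
A=cloud(a,a['d']);B=cloud(b,b['d'])
for n,C in(('2',A),('3',B)):
    P=C.reshape(-1,3);m=(np.hypot(P[:,0]-470,P[:,1]-279)<24)&(P[:,2]>95)&(P[:,2]<114);Q=P[m];h,e=np.histogram(Q[:,2],np.arange(95,115,1));print(n,h,e[0])
    s=(np.hypot(P[:,0]-470,P[:,1]-279)<40)&(abs(P[:,2]-40)<4);print('seat',np.median(P[s,2]).round(1))
# image shift of body between the two pictures (template match on ribs region)
i2=cv2.imread('pics/side2.png',0);i3=cv2.imread('pics/side3.png',0)
# cap rows near column 328..350: print depth-derived z of column profile
for n,C in(('2',A),('3',B)):
    for u in(330,348):
        print(n,u,[(v,*C[v,u].round(0)[[1,2]]) for v in range(252,298,2)])
E
```

```text
2 [  8   7   6   9   5   4   8   7   8   4   9   7   7  10  25  89 102  78
  15] 95
seat 41.1
3 [ 9  6  9  6 11  5 15 49 80 64 31  4  4  2  4  1  3  4  3] 95
seat 41.2
2 330 [(252, np.float64(267.0), np.float64(112.0)), (254, np.float64(272.0), np.float64(111.0)), (256, np.float64(279.0), np.float64(112.0)), (258, np.float64(284.0), np.float64(111.0)), (260, np.float64(292.0), np.float64(112.0)), (262, np.float64(296.0), np.float64(111.0)), (264, np.float64(296.0), np.float64(107.0)), (266, np.float64(297.0), np.float64(102.0)), (268, np.float64(296.0), np.float64(97.0)), (270, np.float64(297.0), np.float64(93.0)), (272, np.float64(297.0), np.float64(87.0)), (274, np.float64(297.0), np.float64(82.0)), (276, np.float64(298.0), np.float64(79.0)), (278, np.float64(297.0), np.float64(72.0)), (280, np.float64(297.0), np.float64(68.0)), (282, np.float64(296.0), np.float64(61.0)), (284, np.float64(297.0), np.float64(57.0)), (286, np.float64(297.0), np.float64(52.0)), (288, np.float64(291.0), np.float64(41.0)), (290, np.float64(298.0), np.float64(42.0)), (292, np.float64(303.0), np.float64(4
[... 2476 characters left out ...]
, np.float64(290.0), np.float64(100.0)), (268, np.float64(293.0), np.float64(97.0)), (270, np.float64(294.0), np.float64(93.0)), (272, np.float64(293.0), np.float64(87.0)), (274, np.float64(291.0), np.float64(81.0)), (276, np.float64(292.0), np.float64(77.0)), (278, np.float64(292.0), np.float64(72.0)), (280, np.float64(296.0), np.float64(70.0)), (282, np.float64(292.0), np.float64(62.0)), (284, np.float64(293.0), np.float64(57.0)), (286, np.float64(294.0), np.float64(53.0)), (288, np.float64(291.0), np.float64(45.0)), (290, np.float64(293.0), np.float64(41.0)), (292, np.float64(298.0), np.float64(41.0)), (294, np.float64(302.0), np.float64(39.0)), (296, np.float64(310.0), np.float64(42.0))]
```

```bash
python3 -m pendant '[[0,0,0.03,0,-1],[0,0,0,0,-1],[0,0,0,0,-1],[0,0,0,0,-1],[0,0,0,0,-1],[0,0,0,0,-1],[0,0,0,0,-1],[0,0,0,0,-1],[0,0,0,0,-1],[0,0,0,0,-1]]' 30;python3 a.py
```

```text
time: 38.45
eef_pos: [396.7, 241.0, 152.8]
tcp_rot: [-2.124, -2.314, 0.001]
wrist_force: [-6.8, -1.5, 16.2]
gripper_width: 0.0
grip_force: 8.0
along -155.0 z 24.8 R 157.0 lat -30.9 ang 0.158 F [-6.8 -1.5 16.2] t 38.45
```

It bottomed at 16 N with the steep rise expected, so I'll release upward.

```bash
python3 -m pendant '[[0,0,-0.1,0,-1],[0,0,-0.2,0,-1],[0,0,-0.5,0,-1],[0,0,-1,0,-1],[0,0,-1,0,-1],[0,0,-1,0,-1],[0,0,-1,0,-1],[0,0,-1,0,-1],[0,0,0,0,-1],[0,0,0,0,-1]]' 30;python3 a.py
python3 - <<'E'
from h import *
grab('side','side4.png')
b=np.load('pics/side4.npz');P=cloud(b,b['d']).reshape(-1,3)
m=(np.hypot(P[:,0]-470,P[:,1]-279)<24)&(P[:,2]>98)&(P[:,2]<114);print(np.histogram(P[m,2],np.arange(98,115,1))[0])
im=cv2.imread('pics/side4.png');cv2.imwrite('pics/s4c.png',cv2.resize(im[150:350,220:440],None,fx=3,fy=3,interpolation=cv2.INTER_CUBIC))
E
```

```text
time: 39.45
eef_pos: [396.8, 240.9, 266.9]
tcp_rot: [2.125, 2.314, 0.001]
wrist_force: [-0.4, 0.3, -0.6]
gripper_width: -0.003
grip_force: 0.0
along -154.9 z 138.9 R 208.1 lat -31.0 ang 0.731 F [-0.4  0.3 -0.6] t 39.45
[ 7  5  6 15 41 83 79 34  4  2  0  5  3  1  5  2]
```

View pics/s4c.png

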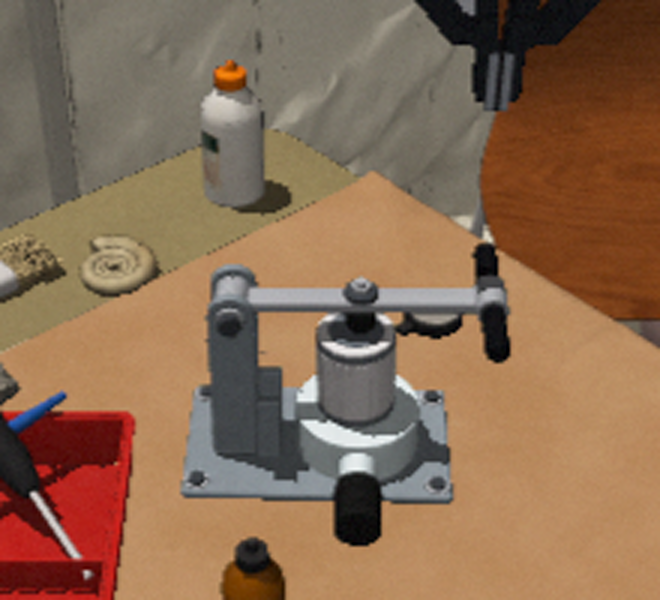

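The picture shows the bar level at about (370,298) with its foot on the cap at (360,318). The cartridge is still down on the seat, the gripper is clear, and the other objects look untouched.

```bash
python3 -c "
from cell import ctrl
print(ctrl.finish_job())"
```

```text
the job is handed in; nothing more can be done
None
```

The cartridge is home in the seat with the clamp bar holding it down: it bottomed at about 16 N on the handle, the robot is clear of everything, nothing else in view moved, and the job was handed in at about 39.5 s.

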